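Card in its location holder, clip held open over its edge

TASK

Take the yellow picture card out of the wooden rack and stand it upright in the slot of the raised location holder, fully down, roughly centred, and let go of it. Then take the red spring clip off its steel rail, squeeze its tails together so that the jaws open wide, and lower it over the middle of the card's top edge, one jaw on each side well past the edge and neither touching the card, ready for a colleague to slip a sheet in. Finish while holding it there, squeezed wide open, and leave all the other things where they are.

Things in the scene. Friction and masses are not known exactly. Their poses are not given: they have to be found in the camera images.
- card_mid (a point): centre of the yellow picture card: a stiff upright board 8 mm thick (its x axis), 110 mm wide (y) and 90 mm tall (z), about 60 g; it stands in one of the rack's two slots. Take it by its top edge, across its thickness. Either face may look either way in the holder.
- holder_slot (a point): centre of the floor of the slot in the location holder, a fixed wooden plinth with an aluminium slot on top. The slot floor is 60 mm above the table; the slot runs along this point's y axis (130 mm long, ends open), is 10 mm wide (x) and 25 mm deep, with flared lips above that widen to 22 mm at 93 mm above the table. z is up.
- rack: fixed low wooden rack, 112 x 125 mm, origin on the table under its centre; two slots along its y axis at x = -30 and +30 mm, each 10 mm wide, floor 15 mm and walls 35 mm above the table. One holds the yellow card, the other the blue card.
- clip_mid (a point): red spring clip, 70 g, astride the rail with jaws down: point on its hinge pin (10 mm thick, resting on the rail's top edge), y along the pin, z up towards two tails, plates 34 mm wide (y). At rest they lean outward, 59 mm over their outer top edges, tops 37 mm above the pin; squeezed along x to a stop they stand parallel, 24 mm over their outer faces, tops 46 mm above the pin.
- clip_a (a joint): angle (rad) of one half of the clip, the other turns equally about the pin: 0 on the rail, jaw tips 4 mm apart; 0.42 fully squeezed, jaw tips 35 mm apart inside. Pinching the tails takes about 5 N to start and 12 N fully: grip with 20 N or more.
- clip_a_tip (a point): inner lower edge of the clip jaw on its +x side, mid width (jaws are 50 mm wide along y). The tips reach 42 mm below the pin at rest, 39 mm when squeezed open.
- clip_b_tip (a point): inner lower edge of the clip jaw on its -x side, mid width
- rail: fixed clip rail: upright steel strip 4 mm thick, 100 mm long along its y axis, top edge 75 mm above the table, on a blue foot 90 x 130 mm, 10 mm high; origin on the table under its centre
- blue_card_mid (a point): centre of the blue card, same size as the yellow one, in the rack's other slot; leave it alone
- manuals: bystander: stack of four manuals, 150 x 210 mm, 36 mm high; origin under its centre
- jar: bystander: amber jar, 60 mm across, 75 mm high; origin under its centre
- carton: bystander: cardboard carton 70 x 100 x 50 mm high; origin under its centre
- bearing: bystander: steel bearing ring lying flat, 52 mm across, 16 mm high; origin under its centre
- driver: bystander: screwdriver lying flat, 200 mm long along its x axis
Mind the look-alikes: they are no part of the job. There is more than one size of the part that bears clip_mid; the job needs the smallest. Of the things shaped like the part that bears card_mid, the yellow one is meant.

How it is judged:
On the way, in this order (a step that is already met when the one before it is completed fails the run):
1. the yellow card stands fully down in the holder's slot and is let go (z of card_mid in the frame of holder_slot between 0.04 and 0.05 m and x of card_mid in the frame of holder_slot between -0.01 and 0.01 m and y of card_mid in the frame of holder_slot between -0.025 and 0.025 m and angle between card_mid's own z axis and vertical below 0.2 rad and contact force between the fingers and card below 0.2 N), for 0.2 s.
2. the clip is off its rail, squeezed open (value of joint clip_a above 0.3 rad and distance of clip_mid from where it was at the start of the episode above 0.05 m), for 0.2 s.
At the end, for the whole second after the job is handed in: Card in the slot: within 5 mm of its floor and 25 mm of its middle, lean under 0.2 rad. Clip held by the fingers (over 4 N), joint over 0.32, a jaw tip each side, 2 mm off the faces, 6 mm below the top edge, within 35 mm of its middle, pressing card and holder under 1 N; at rest (z of card_mid in the frame of holder_slot between 0.04 and 0.05 m and x of card_mid in the frame of holder_slot between -0.01 and 0.01 m and y of card_mid in the frame of holder_slot between -0.025 and 0.025 m and angle between card_mid's own z axis and vertical below 0.2 rad and value of joint clip_a above 0.32 rad and ((x of clip_a_tip in the frame of card_mid above 0.006 m and x of clip_b_tip in the frame of card_mid below -0.006 m) or (x of clip_b_tip in the frame of card_mid above 0.006 m and x of clip_a_tip in the frame of card_mid below -0.006 m)) and z of each of clip_a_tip, clip_b_tip in the frame of card_mid below 0.039 m and y of clip_a_tip in the frame of card_mid between -0.035 and 0.035 m and y of clip_b_tip in the frame of card_mid between -0.035 and 0.035 m and contact force between the fingers and clip above 4 N and contact force between each of clip, the fingers and card below 1 N and contact force between clip and holder below 1 N and linear speed of each of clip, card below 0.03 m/s); the arm keeps its last pose, push and grip.
It fails at once if the blue card, manuals, jar, carton, bearing or screwdriver is moved more than 30 mm (distance of any of blue_card_mid, manuals, jar, carton, bearing, driver from where it was at the start of the episode above 0.03 m).
It also fails if it takes over 54 s, if anything falls off the work surface, if the arm or the gripper's body presses on something with over 40 N, if the wrist force passes 120 N, or if a joint passes its speed limit or range.

ROBOT

A 6-joint arm with a two-finger parallel gripper is mounted at the origin on the work surface. World frame = base frame: x ahead of the robot, y to its left, z up, the work surface at z = 0. Lengths are in m, angles in rad, forces in N, time in s.
With the tool pointing down it reaches from about 0.4 to 0.825 m from the base axis. Payload 7 kg.
Tool frame: the origin (TCP) lies at the centre of the arm's flange, where the gripper is bolted on; the fingertips stand 178 mm ahead of it and the grasp point (between the pads) lies ahead of it (tcp_to_grasp is the z of the grasp point in the tool frame, in m); z points along the fingers, x is the direction in which the jaws open and shut, and the axes are right-handed (so a half turn about z gives the same grasp; the last joint's range is limited). The gripper opens to 88 mm and grips with 3 to 60 N. Pads are 19 mm wide; open, the fingers measure 130 mm over their backs; the gripper's body (78 mm by 193 mm) begins 47 mm behind the grasp point.
Start: joints at [1.477, 0.359, 0.012, 0, -1.224, -0.288], TCP at [0.252, 0.626, 0.405] pointing down, gripper open.
Joint ranges: [-3.07, 3.07], [-1.43, 2.12], [-1.02, 1.25], [-3.03, 1.67], [-3.05, -0], [-3.03, 3.03]. Speed limits (rad/s): [2.39, 2.39, 3.01, 3.14, 3.14, 3.14].

INTERFACE

Orientations are given as [roll, pitch, yaw] about the fixed x, y, z axes, in that order (R = Rz(yaw) Ry(pitch) Rx(roll)).
In Python, from station import get_state, grab_frame, job_done, tcp_to_grasp gives the robot as it stands.
- The arm moves only by the tool drive_tool, never from a script. Its argument "moves" is a list of rows, each a list of 7 numbers: the shift along the tool's x, y, z in mm, then the turn, a rotation vector about the tool's x, y, z in degrees, then the closure, from -1 (fully open) to 1 (shut), so that 0 is half open. In form: [[dx, dy, dz, ax, ay, az, claw], ...]. A call has 1 to 12 rows; each row is the pose to reach, as a shift and turn from the pose commanded when the call began, along the tool's axes at that moment; what a row does not reach only later rows make up. A row lasts 1/8 s, in which the tool goes at most 62.5 mm and 10.7 degrees, less where a joint would pass 70% of its speed; a pose out of reach is approached as far as the arm can. A call with a gripper value outside its range is refused whole. The fingers move at their own pace and stop on an object; "grip_force" is the grip in N (left out, the last holds). Time passes only in rows, so rows that repeat a pose let the fingers close. It gives the time, the measured TCP pose, the force and the opening at its end, in the units of the state.
- get_state(): the state, without advancing time (a new reading comes with each control period).
- grab_frame(name): name is "scene" or "top" or "wrist"; returns a dict with "img" (420x560x3 uint8, red, green, blue), "range_z" (420x560 float32, m along the optical axis (not along the pixel's ray), 0 where there is no reading), "fovy" (degrees; the focal length in pixels is half the picture's height over the tangent of half this angle, whatever the lens; pixels are square), "cx", "cy" (the principal point, pixels), "rvec" (rotation vector, rad) and "tvec" (3), from world to camera coordinates, as OpenCV has them. Camera axes: x right, y down, z forward; pixel columns grow to the right and rows downward; lengths in m; the calibration is good to about 2 mm. A picture is of the moment at which its call begins.
- job_done(): hands the job in, once; it reports no verdict.
The state is a dict: "t": time; "q": joint angles; "qd": joint speeds; "joint_efforts": joint torques, N m; "eef_pos": TCP position; "ee_rot": TCP orientation; "force": force on the tool from outside, world axes, zero at the start; "moment": the same for the moment, N m; "width": finger opening in m.
Only numpy, scipy, OpenCV 4.12 (cv2) and the standard library are available. Lean on these libraries where they do the work, as an engineer would, in place of code of your own. Each camera call takes 0.05 s, during which the arm holds its last target. There are 200 camera calls.

## Working session

There is one attempt and no reset: what is moved stays moved. The work goes in short steps, Python scripts to look and compute and a tool call to move; the robot and the scene stay as the last step left them, time stands still between calls to the robot, and variables do not carry over. Pictures are saved under pics/ and viewed, about 8 in all and at most 12, crops included, and the job is handed in when it is done.

Besides the shell and the picture viewer there is one more tool, called after "Request:" by a JSON object that holds its "api" and its "payload". drive_tool: Moves the arm, as the interface text tells. Its arguments: {"type":"object","properties":{"moves":{"type":"array"},"grip_force":{"type":"number"}},"required":["moves"]}

```bash
ls; mkdir -p pics
cat > h.py <<'E'
import numpy as np, cv2
from station import get_state, grab_frame, job_done, tcp_to_grasp
from scipy.spatial.transform import Rotation as R
def cam(n):
    f=grab_frame(n); h=f["img"].shape[0]
    f["f"]=h/2/np.tan(np.radians(f["fovy"])/2); f["R"]=R.from_rotvec(np.ravel(f["rvec"])).as_matrix(); f["t"]=np.ravel(f["tvec"]); return f
def cloud(f):
    v,u=np.mgrid[:420,:560]; z=f["range_z"]
    c=np.stack([(u-f["cx"])/f["f"]*z,(v-f["cy"])/f["f"]*z,z],-1)
    p=(c-f["t"])@f["R"]; p[z==0]=np.nan; return p
def save(f,n,box=None,s=1):
    im=f["img"][...,::-1]
    if box: u0,v0,u1,v1=box; im=im[v0:v1,u0:u1]
    cv2.imwrite("pics/"+n,cv2.resize(im,None,fx=s,fy=s,interpolation=cv2.INTER_CUBIC))
E
python3 - <<'E'
from h import *
import pickle
s=get_state(); print(s, tcp_to_grasp if not callable(tcp_to_grasp) else tcp_to_grasp())
fs={n:cam(n) for n in("scene","top","wrist")}
pickle.dump(fs,open("f0.pkl","wb"))
for n in fs: print(n,fs[n]["fovy"],fs[n]["cx"],fs[n]["cy"],(-fs[n]["R"].T@fs[n]["t"]).round(3))
im=np.vstack([fs["scene"]["img"],fs["top"]["img"]])[...,::-1]
cv2.imwrite("pics/a.png",fs["top"]["img"][...,::-1]); cv2.imwrite("pics/b.png",fs["scene"]["img"][...,::-1])
E
```

```text
pics
{'t': 0.0, 'q': array([ 1.47709883e+00,  3.59371242e-01,  1.10567016e-02, -3.40207707e-04,
       -1.22411115e+00, -2.88103231e-01]), 'qd': array([-1.80449171e-03,  1.18145792e-03, -8.49880175e-04,  2.64620360e-04,
        9.29933458e-05,  9.67091195e-04]), 'joint_efforts': array([-2.26565724e-03, -5.82722390e+01,  2.93057907e+01,  6.99756503e+00,
        7.07566258e-03, -1.58204384e-04]), 'eef_pos': array([0.25142734, 0.62620973, 0.40373342]), 'ee_rot': array([-3.14143629e+00, -1.65308488e-03, -1.95271304e+00]), 'force': array([-0.5485737 , -0.11894726, -0.33854911]), 'moment': array([-0.02902577, -0.03967357, -0.01225941]), 'width': 0.08760732457939667} 0.1593
scene 56.620938960760384 280.7614676715779 210.0261140276712 [ 1.082 -0.272  1.012]
top 57.60792798657762 274.2238792403973 211.49166748523402 [3.280e-01 1.000e-03 1.496e+00]
wrist 59.19012802992974 274.33043388669324 209.2290866385021 [0.326 0.596 0.385]
```

View pics/a.png

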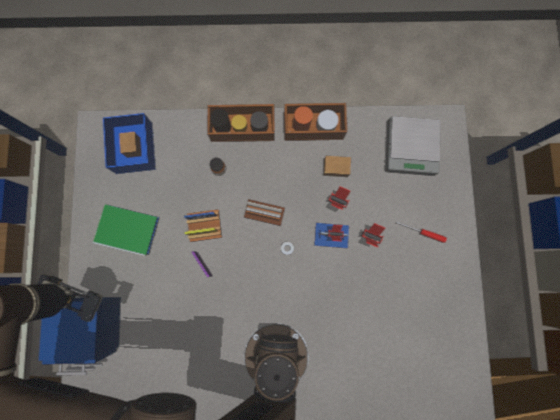

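View pics/b.png

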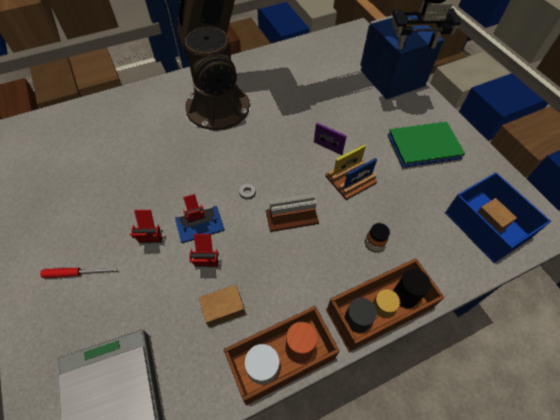

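The top view shows the rack at (203,225), with the yellow card at row ~232 and the blue at ~215. A purple look-alike card stands at (202,263) and the holder is at (264,211). There are three red clips: (332,234) on the blue-footed rail, (338,198) and (372,235). I'll confirm which is meant in one enlarged crop and measure.

Run:
```python
from h import *
import pickle
fs=pickle.load(open("f0.pkl","rb"))
f=fs["scene"]; a=cv2.resize(f["img"][180:280,120:250][...,::-1],(780,600),interpolation=cv2.INTER_CUBIC)
t=fs["top"]
b=cv2.resize(t["img"][175:275,180:390][...,::-1],(798,380),interpolation=cv2.INTER_CUBIC)
a=cv2.resize(f["img"][110:280,120:390][...,::-1],None,fx=2.95,fy=2.95,interpolation=cv2.INTER_CUBIC)
cv2.imwrite("pics/c.png",a)
for n in("top","scene"):
    f=fs[n];p=cloud(f);hsv=cv2.cvtColor(f["img"],cv2.COLOR_RGB2HSV)
    near=(abs(p[...,1])<.6)&(p[...,0]>.3)&(p[...,0]<.8)
    for c,(lo,hi) in dict(yellow=((24,130,60),(34,255,255)),blue=((100,100,30),(125,255,255)),red=((0,190,60),(4,255,255)),red2=((172,180,60),(180,255,255))).items():
        m=(cv2.inRange(hsv,lo,hi)>0)&near&(p[...,2]<.2)
        k,l,st,ce=cv2.connectedComponentsWithStats(m.astype(np.uint8))
        for i in range(1,k):
            if st[i,4]>25:
                q=p[l==i]; print(n,c,ce[i].round(),st[i,4],np.nanpercentile(q,2,0).round(3),np.nanmedian(q,0).round(3),np.nanpercentile(q,98,0).round(3))
# minAreaRect of elevated things in the top depth
p=cloud(fs["top"])
m=((p[...,2]>.008)&(p[...,2]<.2)&(p[...,0]>.3)&(p[...,0]<.85)&(abs(p[...,1])<.5)).astype(np.uint8)
k,l,st,ce=cv2.connectedComponentsWithStats(m)
for i in range(1,k):
    if st[i,4]>30:
        q=p[l==i]; r=cv2.minAreaRect((q[:,:2]*1000).astype(np.float32)); print(ce[i].round(),st[i,4],np.round(r[0]),np.round(r[1]),round(r[2],1),"zmax",np.nanpercentile(q[:,2],[50,90,98]).round(3))
```

```text
top yellow [200. 231.] 76 [0.459 0.219 0.035] [0.466 0.271 0.103] [0.481 0.318 0.109]
top blue [134. 160.] 316 [ 0.715  0.469 -0.   ] [0.763 0.54  0.008] [0.796 0.599 0.103]
top blue [199. 215.] 47 [0.518 0.223 0.095] [0.525 0.271 0.103] [0.531 0.319 0.111]
top blue [327. 237.] 390 [ 0.406 -0.283  0.004] [ 0.433 -0.202  0.01 ] [ 0.493 -0.166  0.028]
top blue [345. 229.] 39 [ 0.455 -0.291  0.003] [ 0.472 -0.281  0.011] [ 0.485 -0.27   0.03 ]
scene yellow [351. 153.] 97 [ 0.395  0.219 -0.   ] [0.469 0.269 0.102] [0.477 0.325 0.106]
scene blue [413. 157.] 200 [0.401 0.449 0.011] [0.534 0.479 0.015] [0.569 0.593 0.027]
scene blue [361. 167.] 119 [0.494 0.217 0.047] [0.529 0.271 0.101] [0.537 0.321 0.106]
scene blue [466. 204.] 986 [0.72  0.467 0.   ] [0.748 0.474 0.051] [0.798 0.597 0.099]
scene blue [200. 227.] 645 [ 0.415 -0.292  0.005] [ 0.468 -0.227  0.009] [ 0.497 -0.166  0.029]
scene red [191. 202.] 137 [ 0.423 -0.244  0.078] [ 0.432 -0.231  0.097] [ 0.442 -0.217  0.116]
scene red [144. 219.] 256 [ 0.403 -0.384  0.054] [ 0.419 -0.364  0.079] [ 0.434 -0.344  0.105]
scene red [193. 2
[... 827 characters left out ...]
02]
[218. 166.] 236 [723. 211.] [57. 57.] 66.7 zmax [0.072 0.077 0.081]
[337. 166.] 530 [ 727. -257.] [99. 86.] 85.7 zmax [0.049 0.054 0.056]
[340. 198.] 303 [ 581. -253.] [76. 80.] 63.2 zmax [0.065 0.103 0.109]
[264. 212.] 680 [544.  32.] [156.  75.] 75.6 zmax [0.057 0.091 0.095]
[203. 225.] 941 [496. 277.] [112. 144.] 6.9 zmax [0.032 0.103 0.107]
[148. 232.] 465 [464. 475.] [ 53. 160.] 88.1 zmax [0.035 0.039 0.042]
[332. 235.] 639 [ 449. -228.] [130.  89.] 84.7 zmax [0.013 0.097 0.116]
[374. 234.] 320 [ 439. -375.] [74. 79.] 67.9 zmax [0.066 0.103 0.108]
[287. 248.] 112 [404. -53.] [47. 51.] 87.5 zmax [0.016 0.02  0.022]
[202. 264.] 162 [346. 267.] [108.  10.] 33.2 zmax [0.075 0.092 0.094]
```

View pics/c.png

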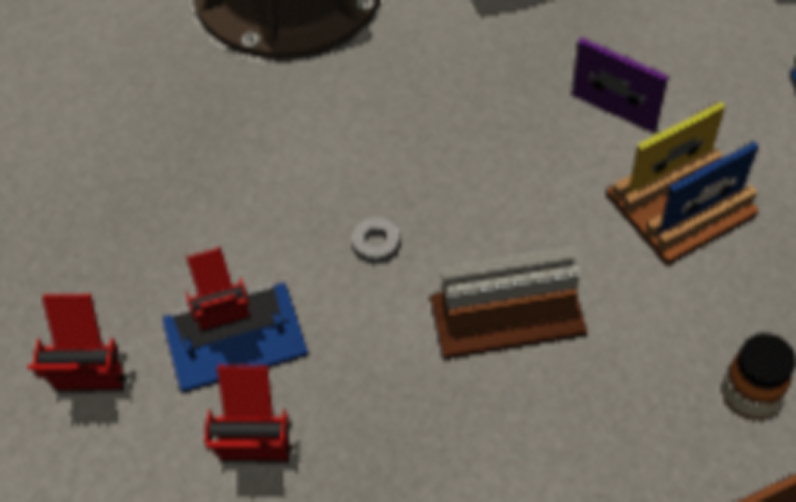

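The only clip on the rail (crop (215,300)) has narrow plates, and its tops are at z≈0.117, matching 75+5+37. The two standing clips are visibly wider, so the rail clip is the right one. The yellow card is the one with its top edge at crop (680,145). Next I fit the poses.

```bash
cat >> h.py <<'E'
def pca(q):
    c=np.mean(q,0); w=np.linalg.svd(q-c,full_matrices=False)[2][0]; return c,np.degrees(np.arctan2(w[1],w[0]))%180-90
def delta(g,yaw_deg,s=None):
    """tool-frame shift (mm) and az (deg) to bring the grasp point to g, tool down, jaw axis at yaw"""
    s=s or get_state(); A=R.from_euler("xyz",s["ee_rot"]); T=R.from_euler("xyz",[180,0,yaw_deg],degrees=True)
    tgt=np.array(g)+[0,0,tcp_to_grasp]
    print("shift",(A.inv().apply(tgt-s["eef_pos"])*1000).round(1),"turn",(A.inv()*T).as_rotvec(degrees=True).round(2))
    return
E
python3 - <<'E'
from h import *
import pickle
fs=pickle.load(open("f0.pkl","rb"))
for n in("top","scene"):
    f=fs[n];p=cloud(f);hsv=cv2.cvtColor(f["img"],cv2.COLOR_RGB2HSV)
    x,y,z=[p[...,i] for i in range(3)]
    yel=(cv2.inRange(hsv,(22,100,50),(36,255,255))>0)&(z>.095)&(z<.115)&(abs(x-.47)<.03)&(abs(y-.27)<.08)
    blu=(cv2.inRange(hsv,(100,80,30),(130,255,255))>0)&(z>.095)&(z<.115)&(abs(x-.525)<.03)&(abs(y-.27)<.08)
    for nm,m in(("yel",yel),("blu",blu),("holder",(z>.085)&(z<.1)&(abs(x-.54)<.06)&(abs(y-.03)<.1)),
                ("plinth",(z>.03)&(z<.1)&(abs(x-.54)<.09)&(abs(y-.03)<.1)),
                ("tails",(z>.108)&(z<.125)&(abs(x-.45)<.06)&(abs(y+.23)<.05)),("railtop",(z>.068)&(z<.082)&(abs(x-.45)<.06)&(abs(y+.228)<.07)),
                ("foot",(z>.005)&(z<.016)&(abs(x-.45)<.08)&(abs(y+.228)<.09))):
        q=p[m]; 
        if len(q)<5: print(n,nm,len(q)); continue
        c,a=pca(q[:,:2]); r=cv2.minAreaRect((q[:,:2]*1000).astype(np.float32))
        print(n,nm,len(q),c.round(4),a.round(1),"rect",np.round(r[0]),np.round(r[1]),round(r[2],1),"z",np.median(q[:,2]).round(3))
delta([.466,.271,.24],-173)
E
```

```text
top yel 74 [0.4667 0.2676] 6.7 rect [467. 268.] [  9. 107.] 7.0 z 0.104
top blu 58 [0.5254 0.2742] 6.9 rect [526. 273.] [  7. 107.] 6.9 z 0.103
top holder 148 [0.5451 0.033 ] -14.1 rect [544.  33.] [130.  30.] 76.2 z 0.09
top plinth 390 [0.5409 0.0335] -14.1 rect [545.  33.] [130.  41.] 75.5 z 0.079
top tails 33 [ 0.4514 -0.2334] 83.4 rect [ 449. -232.] [33. 58.] 84.6 z 0.116
top railtop 62 [ 0.45   -0.2306] -5.1 rect [ 450. -227.] [98. 23.] 84.4 z 0.077
top foot 561 [ 0.4458 -0.2243] -6.4 rect [ 450. -229.] [177. 157.] 89.2 z 0.01
scene yel 115 [0.4694 0.2666] 7.0 rect [469. 267.] [ 11. 110.] 6.4 z 0.102
scene blu 111 [0.5291 0.27  ] 7.0 rect [528. 270.] [ 11. 110.] 6.1 z 0.102
scene holder 187 [0.5438 0.0315] -14.0 rect [547.  32.] [130.  31.] 76.7 z 0.089
scene plinth 922 [0.5536 0.0286] -14.4 rect [549.  31.] [131.  38.] 75.6 z 0.073
scene tails 64 [ 0.4425 -0.2328] 85.4 rect [ 451. -233.] [33. 62.] 84.3 z 0.114
scene railtop 120 [ 0.4514 -0.2309] -6.0 rect [ 451. -229.] [98. 28.] 81.2 z 0.075
scene foot 657 [ 0.4654 -0.231 ] -5.4 rect [ 452. -230.] [130.  93.] 84.7 z 0.009
shift [ 249.7 -331.5    5. ] turn [-5.000e-02 -6.000e-02  6.112e+01]
```

Request:
{"api": "drive_tool", "payload": {"moves": [[40,-50,5,0,0,8,0.09],[80,-105,5,0,0,18,0.09],[125,-165,5,0,0,28,0.09],[165,-220,5,0,0,38,0.09],[205,-275,5,0,0,48,0.09],[240,-318,5,0,0,56,0.09],[251,-334,15,0,0,61,0.09],[251,-334,25,0,0,61,0.09],[251,-334,25,0,0,61,0.09]], "grip_force": 15}}

```text
t: 1.27
eef_pos: [0.4678, 0.2688, 0.3788]
ee_rot: [-3.141, -0.001, -3.017]
force: [-0.3, -0.0, 0.2]
width: 0.0397
```

Run:
```python
from h import *
f=cam("wrist"); save(f,"d.png"); s=get_state(); print(s["eef_pos"],s["ee_rot"],s["width"])
p=cloud(f);x,y,z=[p[...,i] for i in range(3)];hsv=cv2.cvtColor(f["img"],cv2.COLOR_RGB2HSV)
for nm,m in(("yel",cv2.inRange(hsv,(22,100,30),(36,255,255))>0),("blu",cv2.inRange(hsv,(100,80,30),(130,255,255))>0)):
    m=m&(z>.095)&(z<.115); q=p[m]
    if len(q)>20: c,a=pca(q[:,:2]); r=cv2.minAreaRect((q[:,:2]*1000).astype(np.float32)); print(nm,len(q),c,a,r,np.median(q[:,2]))
delta([.467,.268,.2],-173)
```

```text
[0.46775838 0.26937594 0.37940611] [-3.14106224e+00 -5.47350687e-04 -3.01643829e+00] 0.040172299395279484
yel 1512 [0.46791429 0.26775806] 6.7950204849667415 ((467.2552185058594, 271.9651794433594), (7.236867904663086, 109.67767333984375), 6.9225311279296875) 0.10587493405128443
blu 1754 [0.52783031 0.26324994] 6.663611495135854 ((528.0501098632812, 268.8326416015625), (8.57926082611084, 98.22697448730469), 6.853107452392578) 0.1056941997595499
shift [ 0.9 -1.3 20.1] turn [-0.03 -0.03  0.17]
```

View pics/d.png

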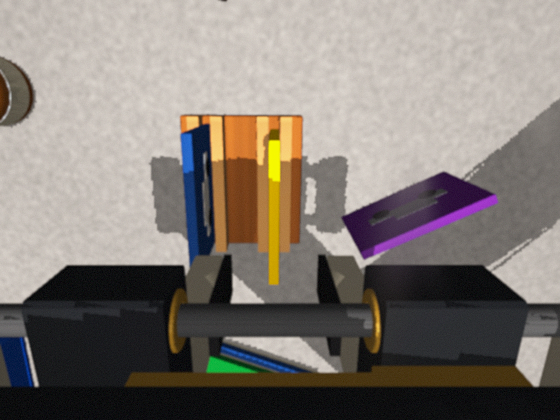

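The wrist view confirms the yellow card (column 274) midway between the fingers, with the blue card (column 197) outside them. Going down to grasp about 20 mm below the top edge.

Request:
{"api": "drive_tool", "payload": {"moves": [[0,1,50,0,0,0,0.09],[0,1,100,0,0,0,0.09],[0,1,125,0,0,0,0.09],[0,1,135,0,0,0,0.09],[0,1,135,0,0,0,0.09],[0,1,135,0,0,0,1],[0,1,135,0,0,0,1],[0,1,135,0,0,0,1],[0,1,135,0,0,0,1]], "grip_force": 15}}

```text
t: 2.45
eef_pos: [0.4679, 0.27, 0.2451]
ee_rot: [3.141, 0.001, -3.017]
force: [0.1, -0.4, 3.1]
width: 0.0081
```

Request:
{"api": "drive_tool", "payload": {"moves": [[0,0,-20,0,0,0,1],[0,0,-60,0,0,0,1],[0,0,-100,0,0,0,1],[0,0,-120,0,0,0,1],[0,0,-120,0,0,0,1]]}}

```text
t: 3.08
eef_pos: [0.468, 0.2701, 0.3663]
ee_rot: [3.139, 0.003, -3.017]
force: [-0.6, -0.5, -0.7]
width: 0.0084
```

Run:
```python
from h import *
s=get_state(); print(s["eef_pos"],s["force"],s["width"])
delta([.5445,.0325,s["eef_pos"][2]-tcp_to_grasp],-194.1)
```

```text
[0.46803958 0.27013259 0.36630845] [-0.63628793 -0.5481409  -0.65977299] 0.008436829677385788
shift [ -46.4 -245.3   -0.4] turn [ 0.16  0.12 21.22]
```

Request:
{"api": "drive_tool", "payload": {"moves": [[-8,-40,0,0,0,4,1],[-17,-90,0,0,0,9,1],[-26,-140,0,0,0,14,1],[-36,-190,0,0,0,19,1],[-44,-230,0,0,0,21.2,1],[-46.4,-245.3,0,0,0,21.2,1],[-46.4,-245.3,0,0,0,21.2,1],[-46.4,-245.3,0,0,0,21.2,1]]}}

```text
t: 4.08
eef_pos: [0.5441, 0.033, 0.3642]
ee_rot: [-3.141, -0.001, 2.897]
force: [-0.5, 0.6, -1.1]
width: 0.0079
```

Run:
```python
from h import *
import pickle
f=cam("wrist"); save(f,"e.png"); s=get_state(); print(s["eef_pos"],s["ee_rot"],s["width"])
p=cloud(f);x,y,z=[p[...,i] for i in range(3)]
near=(abs(x-.545)<.07)&(abs(y-.033)<.09)
for lo,hi in((.085,.098),(.055,.075)):
    q=p[near&(z>lo)&(z<hi)]; print(len(q))
    if len(q)>20: c,a=pca(q[:,:2]); print(c,a,cv2.minAreaRect((q[:,:2]*1000).astype(np.float32)),np.median(q[:,2]))
t=cam("top");p=cloud(t);pickle.dump((f,t),open("f1.pkl","wb"))
delta([.5445,.0325,.085+.045+.002],-194.1)
```

```text
[0.54405728 0.03322189 0.36435921] [-3.14149967e+00 -3.90860015e-04  2.89712414e+00] 0.00800779239850037
2762
[0.54021187 0.01115753] -15.904103417954957 ((541.6871948242188, 20.74626922607422), (98.95867919921875, 30.01748275756836), 75.76349639892578) 0.09213879356577623
1583
[0.53930795 0.01190137] -14.028899222518845 ((543.0560302734375, 26.114070892333984), (110.1943130493164, 40.14299774169922), 75.73253631591797) 0.060803802459038776
shift [-0.6 -0.6 73.2] turn [-0.   -0.01  0.1 ]
```

View pics/e.png

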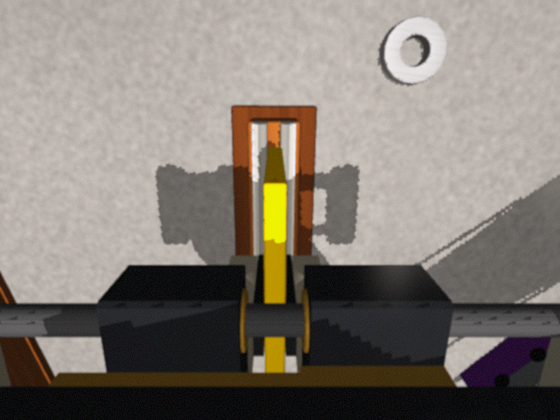

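The card is aligned over the slot: card column 275, slot 250–298. Lowering.

Request:
{"api": "drive_tool", "payload": {"moves": [[0,1,25,0,0,0,1],[0,1,45,0,0,0,1],[0,1,60,0,0,0,1],[0,1,70,0,0,0,1],[0,1,74,0,0,0,1],[0,1,74.5,0,0,0,1],[0,1,74.5,0,0,0,1]]}}

```text
t: 5.05
eef_pos: [0.5446, 0.0333, 0.2906]
ee_rot: [3.141, 0.0, 2.896]
force: [0.7, 0.4, 0.0]
width: 0.0078
```

Request:
{"api": "drive_tool", "payload": {"moves": [[0,0,1,0,0,0,1],[0,0,1,0,0,0,0.3],[0,0,1,0,0,0,0.1],[0,0,1,0,0,0,0.1],[0,0,1,0,0,0,0.1],[0,0,-40,0,0,0,0.1],[0,0,-90,0,0,0,0.1],[0,0,-90,0,0,0,0.1]]}}

```text
t: 6.05
eef_pos: [0.5456, 0.0336, 0.3844]
ee_rot: [3.138, 0.007, 2.896]
force: [0.3, -0.3, -1.1]
width: 0.039
```

Run:
```python
from h import *
s=get_state(); print(s["eef_pos"],s["ee_rot"],s["width"],s["force"])
for n in ("wrist","scene"):
    f=cam(n)
    p=cloud(f);x,y,z=[p[...,i] for i in range(3)];hsv=cv2.cvtColor(f["img"],cv2.COLOR_RGB2HSV)
    m=(cv2.inRange(hsv,(22,100,30),(36,255,255))>0)&(z>.10)&(z<.16)&(abs(x-.545)<.07)
    q=p[m]; print(n,len(q),np.percentile(q[:,2],[50,90,98]) if len(q) else 0)
    q=q[q[:,2]>.143]; 
    if len(q)>9: c,a=pca(q[:,:2]); print(c,a,cv2.minAreaRect((q[:,:2]*1000).astype(np.float32)))
save(f,"f.png",(160,130,400,310),3)
delta([.4505,-.2315,.22],-185.4)
```

```text
[0.54560125 0.03356368 0.38442298] [3.13778585 0.00667164 2.89649257] 0.0389861820817118 [ 0.26231332 -0.32629871 -1.1113118 ]
wrist 2144 [0.15089422 0.15174877 0.1522013 ]
[0.54371504 0.0284725 ] -14.27668681190795 ((544.6719970703125, 33.15338134765625), (105.18927001953125, 7.842092990875244), 75.867431640625)
scene 321 [0.12905952 0.14583227 0.14944868]
[0.53997518 0.00262771] -16.900137283617354 ((545.0381469726562, 25.238155364990234), (94.6437759399414, 9.912883758544922), 74.84732818603516)
shift [  26.6 -279.7    0.9] turn [ 0.05  0.05 -8.69]
```

View pics/f.png

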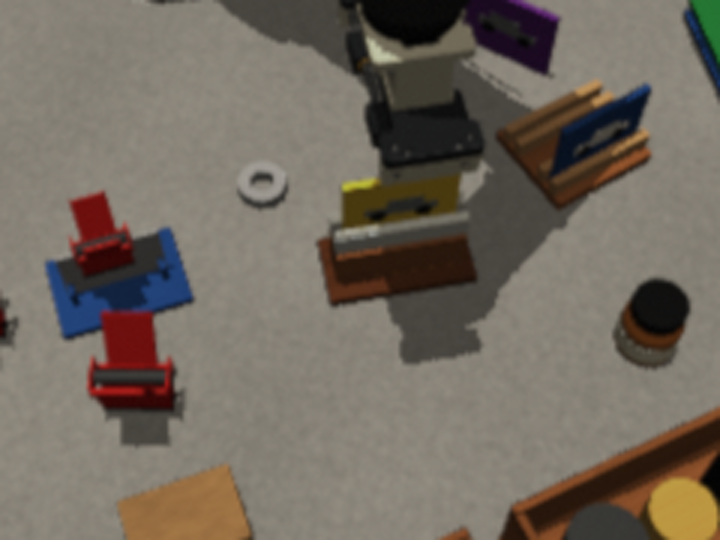

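The card stands upright in the slot (picture (400,200)), with its top at z≈0.150 and its centre at (0.545, 0.033). Now to above the clip, opening the fingers fully.

Request:
{"api": "drive_tool", "payload": {"moves": [[3,-30,0,0,0,0,-1],[8,-80,0,0,0,-2,-1],[13,-135,0,0,0,-4,-1],[18,-190,0,0,0,-6,-1],[23,-240,0,0,0,-8,-1],[26,-270,0,0,0,-8.7,-1],[26.6,-279.7,0,0,0,-8.7,-1],[26.6,-279.7,0,0,0,-8.7,-1],[26.6,-279.7,0,0,0,-8.7,-1]]}}

```text
t: 7.28
eef_pos: [0.451, -0.2308, 0.3798]
ee_rot: [3.141, -0.001, 3.048]
force: [-0.7, 0.6, 0.0]
width: 0.0879
```

Run:
```python
from h import *
s=get_state(); print(s["eef_pos"],s["ee_rot"],s["width"],s["force"])
f=cam("wrist");save(f,"g.png")
p=cloud(f);x,y,z=[p[...,i] for i in range(3)];hsv=cv2.cvtColor(f["img"],cv2.COLOR_RGB2HSV)
near=(abs(x-.45)<.06)&(abs(y+.23)<.07)
for nm,lo,hi in(("tails",.110,.125),("pin",.08,.09),("rail",.07,.078)):
    q=p[near&(z>lo)&(z<hi)]; 
    if len(q)>9: c,a=pca(q[:,:2]); print(nm,len(q),c,a,cv2.minAreaRect((q[:,:2]*1000).astype(np.float32)),np.median(q[:,2]))
```

```text
[ 0.45100194 -0.23083553  0.37978192] [ 3.14144544e+00 -5.79721316e-04  3.04827549e+00] 0.08788782229276094 [-0.65321117  0.55403414  0.03595667]
tails 1047 [ 0.44971232 -0.23094296] 84.30917387170635 ((449.8875427246094, -230.1142578125), (34.468135833740234, 59.54240036010742), 84.31343841552734) 0.11689319337417862
pin 1627 [ 0.44971664 -0.23134745] -6.002630370627642 ((451.14111328125, -230.31866455078125), (56.60000991821289, 32.4086799621582), 80.96144104003906) 0.08530073761079954
rail 535 [ 0.45043353 -0.22868611] -5.843512363665809 ((450.5610046386719, -226.3157958984375), (99.3414077758789, 23.619056701660156), 83.61749267578125) 0.07579921845401012
```

View pics/g.png

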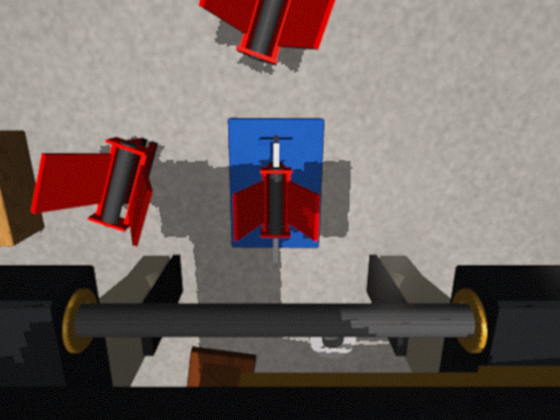

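The tails are centred at (0.450, −0.230), and the tool is within about 1 mm. Descending, then squeezing.

Request:
{"api": "drive_tool", "payload": {"moves": [[1,0.6,45,0,0,0,-1],[1,0.6,85,0,0,0,-1],[1,0.6,105,0,0,0,-1],[1,0.6,111,0,0,0,-1],[1,0.6,111,0,0,0,-1],[1,0.6,111,0,0,0,1],[1,0.6,111,0,0,0,1],[1,0.6,111,0,0,0,1],[1,0.6,111,0,0,0,1],[1,0.6,111,0,0,0,1],[1,0.6,111,0,0,0,1]], "grip_force": 32}}

```text
t: 8.7
eef_pos: [0.4531, -0.2314, 0.2728]
ee_rot: [-3.14, 0.01, 3.05]
force: [3.8, 0.7, 18.5]
width: 0.0333
```

Request:
{"api": "drive_tool", "payload": {"moves": [[0,0,-3,0,0,0,1],[0,0,-6,0,0,0,1],[0,0,-6,0,0,0,1]]}}

```text
t: 9.07
eef_pos: [0.4496, -0.2308, 0.2751]
ee_rot: [3.141, -0.0, 3.048]
force: [0.1, -0.5, -0.2]
width: 0.0234
```

Request:
{"api": "drive_tool", "payload": {"moves": [[0,0,-20,0,0,0,1],[0,0,-50,0,0,0,1],[0,0,-90,0,0,0,1],[0,0,-120,0,0,0,1],[0,0,-140,0,0,0,1],[0,0,-140,0,0,0,1]]}}

```text
t: 9.82
eef_pos: [0.4499, -0.2309, 0.4162]
ee_rot: [-3.141, 0.002, 3.048]
force: [-0.3, -0.0, 0.1]
width: 0.0233
```

Run:
```python
from h import *
s=get_state(); print(s["eef_pos"],s["ee_rot"],s["width"],s["force"])
f=cam("wrist");g=cam("scene")
a=f["img"][150:400]; b=cv2.resize(g["img"][100:260,120:260],None,fx=2.6,fy=2.6)
b=cv2.resize(b,(int(b.shape[1]*250/b.shape[0]),250))
cv2.imwrite("pics/h.png",np.hstack([a,b])[...,::-1])
for nm,f in(("w",f),("s",g)):
    p=cloud(f);x,y,z=[p[...,i] for i in range(3)];hsv=cv2.cvtColor(f["img"],cv2.COLOR_RGB2HSV)
    m=((cv2.inRange(hsv,(0,150,30),(5,255,255))|cv2.inRange(hsv,(172,150,30),(180,255,255)))>0)&(abs(x-.45)<.06)&(abs(y+.23)<.07)&(z>.13)
    q=p[m]; print(nm,len(q),np.percentile(q,[1,50,99],0).round(3) if len(q) else 0)
delta([.5445,.033,s["eef_pos"][2]-tcp_to_grasp],-194.1)
```

```text
[ 0.44994142 -0.23091455  0.41620869] [-3.14147145e+00  2.40594892e-03  3.04777713e+00] 0.023269926186033477 [-0.28129047 -0.04436602  0.0693748 ]
w 4007 [[ 0.429 -0.257  0.191]
 [ 0.451 -0.244  0.23 ]
 [ 0.471 -0.205  0.271]]
s 111 [[ 0.463 -0.256  0.188]
 [ 0.468 -0.233  0.198]
 [ 0.473 -0.211  0.207]]
shift [-69.9 271.5  -2. ] turn [ 0.02 -0.07  8.71]
```

View pics/h.png

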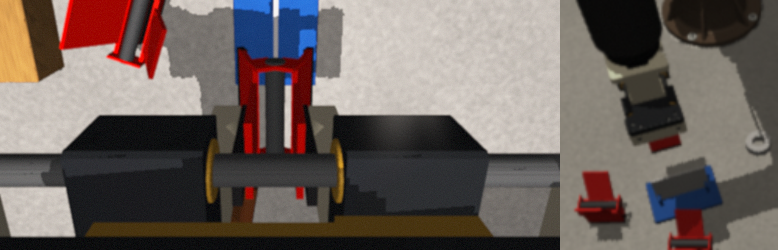

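The clip is off the rail and squeezed symmetrically (column ~275), with tips at z≈0.187 and tops at 0.271. That puts the pin at ≈0.225, about 191 mm below the TCP. Moving over the card.

Request:
{"api": "drive_tool", "payload": {"moves": [[-8,30,0,0,0,1,1],[-20,75,0,0,0,3,1],[-33,125,0,0,0,5,1],[-46,175,0,0,0,7,1],[-57,220,0,0,0,8.7,1],[-66,255,0,0,0,8.7,1],[-70,271.5,0,0,0,8.7,1],[-70,271.5,0,0,0,8.7,1],[-70,271.5,0,0,0,8.7,1]]}}

```text
t: 11.05
eef_pos: [0.5446, 0.0323, 0.4146]
ee_rot: [-3.141, -0.001, 2.896]
force: [-0.7, 0.8, -1.3]
width: 0.023
```

Run:
```python
from h import *
s=get_state(); print(s["eef_pos"],s["ee_rot"],s["width"],s["force"])
f=cam("wrist");save(f,"i.png")
p=cloud(f);x,y,z=[p[...,i] for i in range(3)];hsv=cv2.cvtColor(f["img"],cv2.COLOR_RGB2HSV)
m=(cv2.inRange(hsv,(22,100,30),(36,255,255))>0)&(z>.143)&(z<.157)&(abs(x-.545)<.07)
q=p[m]; c,a=pca(q[:,:2]); print(len(q),c,a,cv2.minAreaRect((q[:,:2]*1000).astype(np.float32)),np.median(q[:,2]))
m=((cv2.inRange(hsv,(0,150,30),(5,255,255))|cv2.inRange(hsv,(172,150,30),(180,255,255)))>0)&(abs(x-.545)<.06)&(abs(y-.033)<.07)&(z>.16)
q=p[m]; print(np.percentile(q,[1,50,99],0).round(3))
# positions in card frame (x across)
r=R.from_euler("z",-14.1,degrees=True); l=r.inv().apply(q-[.5447,.033,.15]); lo=l[l[:,2]<np.percentile(l[:,2],15)]
print("jaws in card frame x",np.percentile(lo[:,0],[1,99])*1000,"y",np.percentile(lo[:,1],[1,99])*1000,"z",lo[:,2].min()*1000)
delta([.5447,.033,.363-tcp_to_grasp],-194.1)
```

```text
[0.54457402 0.03226396 0.41458608] [-3.14088565e+00 -9.98444410e-04  2.89550853e+00] 0.023015997743027494 [-0.68874929  0.82795213 -1.29520694]
772 [0.53705149 0.00296261] -14.658267314014608 ((537.2031860351562, 4.193626403808594), (45.12288284301758, 7.5201568603515625), 75.72415924072266) 0.15098023783493797
[[0.52  0.005 0.19 ]
 [0.542 0.02  0.228]
 [0.564 0.057 0.27 ]]
jaws in card frame x [-21.6645236   21.14705166] y [-24.75577465   9.15326233] z 37.37761463731978
shift [ 0.   1.  51.9] turn [-0.02 -0.03 -0.02]
```

View pics/i.png

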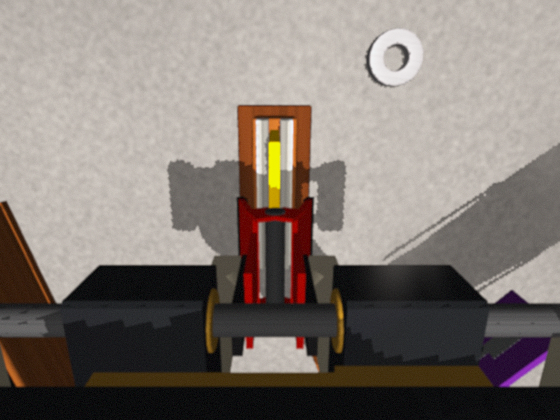

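The jaws straddle the card symmetrically (±21 mm, tips 37 mm above its top edge). Lowering 54 mm puts the tips about 17 mm below the edge.

Request:
{"api": "drive_tool", "payload": {"moves": [[0,1,12,0,0,0,1],[0,1,26,0,0,0,1],[0,1,40,0,0,0,1],[0,1,49,0,0,0,1],[0,1,54,0,0,0,1],[0,1,54,0,0,0,1],[0,1,54,0,0,0,1],[0,1,54,0,0,0,1]]}}

```text
t: 12.1
eef_pos: [0.5452, 0.0339, 0.3616]
ee_rot: [3.141, 0.001, 2.896]
force: [-0.7, 0.8, -0.3]
width: 0.0235
```

Run:
```python
from h import *
s=get_state(); print(s["eef_pos"],s["ee_rot"],s["width"],s["force"],s["qd"].round(3))
g=cam("scene");f=cam("wrist")
b=cv2.resize(g["img"][140:240,240:350],(440,400),interpolation=cv2.INTER_CUBIC); a=cv2.resize(f["img"][80:360,150:400],(357,400))
cv2.imwrite("pics/j.png",np.hstack([a,b])[...,::-1])
r=R.from_euler("z",-14.1,degrees=True)
for n,f in(("w",f),("s",g)):
    p=cloud(f);l=((p-[.5447,.033,.15])@r.as_matrix())*1000;hsv=cv2.cvtColor(f["img"],cv2.COLOR_RGB2HSV)
    nr=(abs(l[...,0])<50)&(abs(l[...,1])<70)&(abs(l[...,2])<100)
    m=((cv2.inRange(hsv,(0,150,20),(5,255,255))|cv2.inRange(hsv,(172,150,20),(180,255,255)))>0)&nr
    print(n,"red",m.sum(),np.percentile(l[m],[1,50,99],0).round(1).tolist())
    m=(cv2.inRange(hsv,(22,100,30),(36,255,255))>0)&nr
    if m.sum()>5: print(n,"yellow",m.sum(),np.percentile(l[m],[1,50,99],0).round(1).tolist())
```

```text
[0.54523143 0.03394635 0.36163514] [3.14112753e+00 7.32700575e-04 2.89607604e+00] 0.02350800430044951 [-0.74109175  0.82010786 -0.28444721] [-0.001 -0.001 -0.001  0.002  0.002  0.   ]
w red 4099 [[-21.0, -24.8, -14.3], [0.1, -11.9, 24.6], [21.6, 27.3, 66.7]]
w yellow 1085 [[-5.6, -52.4, -73.7], [0.1, -39.6, 0.7], [5.7, -15.4, 2.6]]
s red 54 [[-8.5, -26.4, -17.6], [20.6, -4.0, -10.5], [23.8, 22.3, 25.8]]
s yellow 242 [[-2.3, -55.0, -65.1], [4.9, -32.4, -38.9], [7.6, 53.1, -0.8]]
```

View pics/j.png

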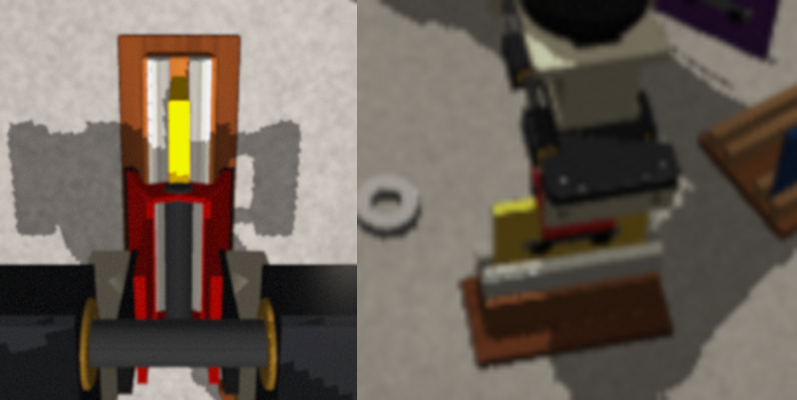

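The jaws sit evenly on both sides (±21 mm), with tips about 15–17 mm below the edge and no contact force. Handing in.

```bash
python3 -c "
from h import *
print(job_done()); s=get_state(); print(s['t'],s['width'],s['force'])"
```

```text
the job is handed in; nothing more can be done
None
the job is handed in; nothing more can be done
```

I put the yellow card in the holder slot and let it go. I then took the smallest red clip (the one on the rail) off, squeezed it fully open, and handed the job in with it held over the middle of the card's top edge. The clock read about 12 s of the 54 s allowed.

My last checks before handing in:
- **Card:** it is upright and fully down, with its top edge at z ≈ 0.150–0.151 m. Its centre is within about 2 mm of the slot's centre.
- **Clip:** the fingers hold it at 32 N. The opening is 23.5 mm, against the 24 mm squeezed stop, so the joint should be near 0.42 rad.
- **Jaws:** their outer faces are about 21 mm either side of the card's mid-plane, with the tips about 15–17 mm below the top edge. They are centred along the card.
- **Forces and motion:** the force on the tool is within its noise (about 1 N), and the arm was at rest.

- **Trouble on the way:** during the first squeeze the clip stuck on the pads at 33 mm, with an 18.5 N force on the tool. Raising the tool 6 mm cleared it.
- **Not measured:** I did not read the clip's joint angle or the clip-to-card contact force directly; I judged both from the opening, the camera depth and the tool force. I did not re-measure the bystanders, but none of my moves went near them. Handing in gave no verdict, as expected.

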